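# Prop a drawer front against the drying rail and block its foot

### The job

Take the wooden drawer front out of the rack and gently lean it against the middle of the timber rail to dry, on the side facing the rack: bottom edge on the bench, square to the rail, sloping back roughly 25 degrees from upright, with its knob side facing out. Then take the square steel bar from the tray of offcuts and set it down on the bench lengthwise along the foot of the leaning drawer front, snug against the middle of its bottom edge, so that it cannot slip. Leave the other offcuts in the tray, do not knock the jar, can or hammer, and let go of everything.

Things in the scene. Friction and masses are not known exactly. Their poses are not given: they have to be found in the camera images.
- panel: wooden drawer front, a slab 12 thick (x) x 150 wide (y) x 160 high (z), 0.2 kg. At the start it stands upright in the slot of the rack. Origin: centre of its underside (bottom edge); z runs up the slab to the top edge at 160; -x is the front face, which carries a dark knob (24 diameter, standing 20 out of the face) at 80 up
- panel_foot (a point): middle of the drawer front's bottom edge on the knob side: 6 to -x from panel's origin
- rail: drying rail, fixed: a pale timber bar on edge, 38 thick (x) x 240 long (y) x 89 high (z), standing on the bench; flat front face at x = -19 and top edge at 89. Two small feet (20 high) stick out 50 on the back (+x) only. Origin: centre of its underside. -x is the front, on the side of the rack: lean there
- rack: plywood rack, fixed: base 90 (x) x 170 (y) x 20 high, with two ribs along y, 12 thick and rising to 50 above the bench, that leave a slot 18 wide (x) in the middle; the drawer front stands in the slot on the base, its bottom at 20 and top at 180 above the bench. Origin: centre of the underside
- tray: black open tray, fixed: 270 (x) x 230 (y) x 35 high, walls and floor 5 thick. Origin: centre of the underside. Holds six steel offcuts, side by side and not touching, all of the same bare steel
- bar: the square bar: a solid steel block 60 long (x) x 25 x 25, 0.3 kg, lying in the tray; the only one of square section. Origin: centre of its underside
- bar_center (a point): centre of the square bar, 12.5 above its underside
- hexbar: hexagonal steel bar offcut, 50 long (x), 24 across flats, lying in the tray
- collar: steel shaft collar (ring) 42 diameter, 16 high, lying in the tray
- strip: flat steel strip 56 (x) x 24 x 6, lying in the tray
- bolt: short hexagon-head bolt standing on its head in the tray, head 28 wide, 38 high in all
- bracket: small steel angle bracket 50 (x) x 30, 30 high at its -x end, lying in the tray
- jar: bystander: brown glass jar, 70 diameter, 85 high, upright. Origin: centre of its underside
- can: bystander: can 64 diameter, 120 high, upright, behind the rail. Origin: centre of its underside
- hammer: bystander: hammer lying flat on the bench
Not all that is in view belongs to the job. There is more than one size of the panel; the job needs the middle-sized. What is shaped like the bar but green or red is not meant.

How it is judged:
On the way, in this order (a step that is already met when the one before it is completed fails the run):
1. the drawer front leans against the rail by itself, knob side out, released (angle between panel's own z axis and vertical between 0.28 and 0.65 rad and angle between panel's own x axis and vertical above 1.82 rad and angle between the y axis of panel and the y axis of rail, either way round below 0.17 rad and height (world z) of panel_foot below 0.015 m and y of panel in the frame of rail between -0.045 and 0.045 m and x of panel_foot in the frame of rail below -0.03 m and contact force between panel and rail above 0.05 N and contact force between the fingers and panel below 0.05 N and linear speed of panel below 0.02 m/s), for 0.3 s.
2. the square bar lies on the bench against its foot, released (horizontal distance between bar_center and panel_foot below 0.026 m and x of bar_center in the frame of panel below -0.01 m and angle between the x axis of bar and the y axis of rail, either way round below 0.26 rad and height (world z) of bar_center below 0.018 m and contact force between the fingers and bar below 0.05 N and linear speed of bar below 0.02 m/s), for 0.3 s.
At the end, for the whole second after the job is handed in: Drawer front leans free on bench and rail front, 16-37 deg from upright, knob out, within 10 deg of square and 45 mm of rail middle. Bar on the bench, centre within 26 mm in plan of the middle of its front bottom edge (touching: 12.5), within 15 deg of the rail. Both released, still (all of step 1 and all of step 2).
It fails at once if the drawer front is slammed or pressed hard (over 30 N) against the rail (contact force between panel and rail above 30 N).
It fails at once if the jar, can or hammer is knocked away (moved over 30 mm) (distance of any of jar, can, hammer from where it was at the start of the episode above 0.03 m).
It fails at once if another offcut is taken out of the tray (horizontal distance between any of hexbar, collar, strip, bolt, bracket and tray above 0.19 m or height (world z) of any of hexbar, collar, strip, bolt, bracket above 0.1 m).
It also fails if it takes over 53 s, if anything falls off the work surface, if the arm or the gripper's body presses on something with over 40 N, if the wrist force passes 120 N, or if a joint passes its speed limit or range.

### The arm

A 7-joint arm with a two-finger parallel gripper is mounted at the origin on the work surface. World frame = base frame: x ahead of the robot, y to its left, z up, the work surface at z = 0. Lengths are in m, angles in rad, forces in N, time in s.
With the tool pointing down it reaches from about 0.4 to 0.875 m from the base axis. Payload 19.3 kg.
Tool frame: the origin (TCP) lies on the front face of the gripper's body, between the roots of the fingers; the fingertips stand 73 mm ahead of it and the grasp point (between the pads) lies 54 mm ahead of it; z points along the fingers, y is the direction in which the jaws open and shut (so a half turn about z gives the same grasp; the last joint's range is limited). The gripper opens to 85 mm and grips with 20 to 120 N. Pads are 22 mm wide; open, the fingers measure 114 mm over their backs; the gripper's body (76 mm by 85 mm) begins 54 mm behind the grasp point. The pads swing forward as they close: fully open they stand 13 mm farther back than shut.
Start: joints at [1.237, 0.521, -0.036, 1.599, 0.021, 1.021, -0.113], TCP at [0.163, -0.603, 0.304] pointing down, gripper open.
Joint ranges: [-2.91, 2.91], [-0.3, 2.13], [-1.5, 1.42], [0.17, 2.43], [-1.26, 4.41], [0.16, 1.93], [-2.52, 2.52]. Speed limits (rad/s): [1.89, 1.89, 2.39, 2.39, 3.01, 3.01, 3.01].

### API

Orientations are given as a rotation vector (axis times angle).
In Python, from workcell import monitor, grab_frame, order gives the robot as it stands.
- The arm moves only by the tool move_arm, never from a script. Its argument "plan" is a list that holds one entry, the list of rows, each a list of 6 numbers: the shift along the tool's x, y, z in mm, then the turn, a rotation vector about the tool's x, y, z in degrees. In form: [[[dx, dy, dz, ax, ay, az], ...]]. A call has exactly 8 rows; each row is the pose to reach, as a shift and turn from the pose measured when the call began, along the tool's axes at that moment; what a row does not reach only later rows make up. A row lasts 1/8 s, in which the tool goes at most 62.5 mm and 10.7 degrees, less where a joint would pass 70% of its speed; a pose out of reach is approached as far as the arm can. A call with a gripper value outside its range is refused whole. "gripper" is the closure, from 0 (fully open) to 1 (shut), set as the call begins (left out, the last holds). The fingers move at their own pace and stop on an object; "newtons" is the grip in N (left out, the last holds). Time passes only in rows, so rows that repeat a pose let the fingers close, or fill a call up. It gives the time, the measured TCP pose, the force and the opening at its end, in the units of the state.
- monitor.sense(): the state, without advancing time (a new reading comes with each control period).
- grab_frame(name): name is "scene" or "side" or "wrist"; returns a dict with "img" (400x640x3 uint8, blue, green, red), "z_map" (400x640 float32, m along the optical axis (not along the pixel's ray), 0 where there is no reading), "fx", "fy", "cx", "cy" (pixels), "xyz" and "orientation" of the camera in the world. Camera axes: x right, y down, z forward; pixel columns grow to the right and rows downward; lengths in m; the calibration is good to about 2 mm. A picture is of the moment at which its call begins.
- order.finish_job(): hands the job in, once; it reports no verdict.
The state is a dict: "t": time; "joint_pos": joint angles; "qvel": joint speeds; "tau": joint torques, N m; "tool_pos": TCP position; "tool_rot": TCP orientation; "force": force on the tool from outside, world axes, zero at the start; "moment": the same for the moment, N m; "width": finger opening in m.
Only numpy, scipy, OpenCV 4.12 (cv2) and the standard library are available. Lean on these libraries where they do the work, as an engineer would, in place of code of your own. Each camera call takes 0.05 s, during which the arm holds its last target. There are 200 camera calls.

## Working session

There is one attempt and no reset: what is moved stays moved. The work goes in short steps, Python scripts to look and compute and a tool call to move; the robot and the scene stay as the last step left them, time stands still between calls to the robot, and variables do not carry over. Pictures are saved under pics/ and viewed, about 8 in all and at most 12, crops included, and the job is handed in when it is done.

Besides the shell and the picture viewer there is one more tool, called after "Call:" as name(argument=value, ...), one argument or row to a line, values as JSON. move_arm: Moves the arm, as the interface text tells. Its arguments: {"type":"object","properties":{"plan":{"type":"array","items":{"type":"array","items":{"type":"array","items":{"type":"number"}}}},"gripper":{"type":"number"},"newtons":{"type":"number"}},"required":["plan"]}

```bash
mkdir -p pics; cat > h.py <<'E'
import numpy as np, cv2
from scipy.spatial.transform import Rotation as R
from workcell import monitor, grab_frame, order
def rot(o):
    o=np.array(o,float)
    if o.shape==(3,3): return o
    return (R.from_rotvec(o) if o.size==3 else R.from_quat(o)).as_matrix()
def save(n,f): np.savez(''+n,**f)
def load(n): return {k:v for k,v in np.load(''+n+'.npz').items()}
def pt(f,u,v,r=1):
    w=f['z_map'][v-r:v+r+1,u-r:u+r+1]; z=np.median(w[w>0])
    return rot(f['orientation'])@np.array([(u-f['cx'])/f['fx']*z,(v-f['cy'])/f['fy']*z,z])+f['xyz']
def cloud(f):
    z=f['z_map']; v,u=np.indices(z.shape)
    c=np.stack([(u-f['cx'])/f['fx']*z,(v-f['cy'])/f['fy']*z,z],-1)
    return c@rot(f['orientation']).T+f['xyz']
E
python3 - <<'E'
from h import *
print(monitor.sense())
for n in('scene','side','wrist'):
    f=grab_frame(n); save(n,f); cv2.imwrite(f'pics/{n}0.png',f['img']); print(n,f['xyz'],f['orientation'],f['fx'])
E
```

```text
{'t': 0.0, 'joint_pos': array([ 1.23678469,  0.52200902, -0.03635362,  1.59999383,  0.02122323,
        1.02104751, -0.11280671]), 'qvel': array([-1.39338100e-03, -1.42446310e-05,  8.40343279e-04,  5.12984669e-04,
        1.21211188e-03, -1.25632455e-03,  6.75545515e-05]), 'tau': array([ 3.34069864e-04, -9.27095819e+01,  1.97908625e+00, -3.69924617e+01,
        1.77158369e-02,  8.10336380e-03,  4.86588272e-05]), 'tool_pos': array([ 0.16289513, -0.60315262,  0.30333357]), 'tool_rot': array([-3.11325820e+00, -4.13083670e-01,  3.46766952e-04]), 'force': array([-0.24855694,  0.40302136,  0.08574532]), 'moment': array([-0.04102437, -0.02438559, -0.02640298]), 'width': 0.08573992299128493}
scene [ 1.20191172 -0.05459446  1.07871162] [-1.93459117 -1.78842008  0.56355227] 498.73903703137165
side [0.03436008 0.4569225  0.79751256] [-0.98057981  2.54856678 -0.92941866] 390.4773523297677
wrist [ 0.23730913 -0.58278929  0.37371102] [ 2.29221452 -1.75431224 -0.2704753 ] 298.18846877130517
```

View pics/scene0.png

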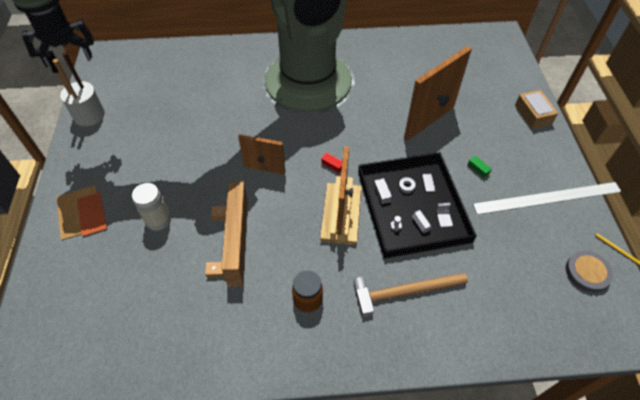

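View pics/side0.png

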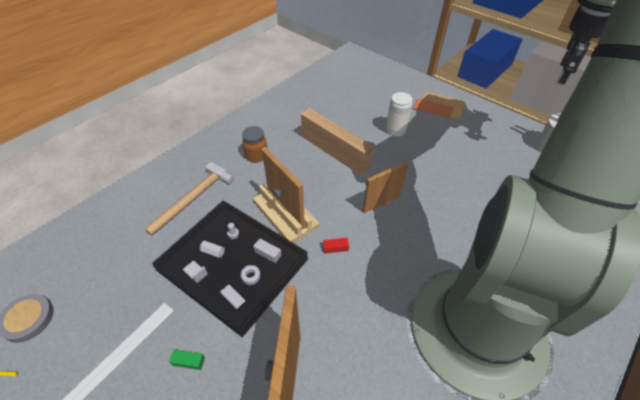

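The scene picture shows the rack with the panel at (342,200), the rail at (235,235) with its feet to the left, the tray at (415,205), the jar at (307,290), the can at (150,205) and the hammer at (410,292). These could be mistaken for what I need:
- **Panel:** the small one at (262,155) and the big one at (440,95). The one in the rack is the middle size.
- **Bar:** red block (333,161), green block (480,166), hexbar (422,220), strip (428,182) and bracket (445,213). I expect the bar at (383,190).

```bash
python3 - <<'E'
from h import *
f=load('scene'); g=load('side')
a=cv2.resize(f['img'][135:265,195:475],None,fx=2.8,fy=2.8,interpolation=cv2.INTER_CUBIC)
b=cv2.resize(g['img'][140:310,150:330],None,fx=2.2,fy=2.2,interpolation=cv2.INTER_CUBIC)
c=np.zeros((370,396,3),np.uint8)
out=np.zeros((600,800,3),np.uint8)
a=cv2.resize(a,(560,260)); out[:260,:560]=a
b=cv2.resize(g['img'][140:310,150:330],(360,340),interpolation=cv2.INTER_CUBIC); out[260:600,:360]=b
out[260:600,380:700]=cv2.resize(f['img'][145:255,350:480],(320,340),interpolation=cv2.INTER_CUBIC)
cv2.imwrite('pics/crop1.png',out)
for nm,F in(('scene',f),('side',g)):
    P=cloud(F).reshape(-1,3); ok=F['z_map'].ravel()>0; 
    hsvP=P[ok]
    # rail top, rack panel region by height
    u=np.tile(np.arange(640),400)[ok]; v=np.repeat(np.arange(400),640)[ok]
    def rect(name,box,zlo,zhi):
        u0,v0,u1,v1=box
        m=(u>=u0)&(u<=u1)&(v>=v0)&(v<=v1)&(hsvP[:,2]>zlo)&(hsvP[:,2]<zhi)
        q=hsvP[m]
        if len(q)<4: print(nm,name,len(q)); return
        r=cv2.minAreaRect((q[:,:2]*1000).astype(np.float32)); print(nm,name,len(q),np.round(r[0],1),np.round(r[1],1),round(r[2],1),'z',np.round(np.percentile(q[:,2],[5,50,95])*1000,1))
    if nm=='scene':
        rect('railtop',(205,175,255,295),.083,.095)
        rect('paneltop',(325,140,365,260),.168,.190)
        rect('panel',(325,140,365,260),.07,.190)
        rect('ribs',(315,170,370,250),.045,.055)
        rect('base',(315,170,370,250),.012,.026)
        rect('bar',(372,175,394,207),.02,.04)
        rect('tray',(355,150,478,260),.030,.040)
        rect('jar',(285,265,330,315),.04,.1)
        rect('can',(130,180,172,235),.04,.14)
        rect('hammer',(345,265,480,320),.012,.05)
    else:
        rect('railtop',(295,100,380,175),.083,.095)
        rect('paneltop',(250,140,310,230),.168,.190)
        rect('panel',(250,140,310,230),.07,.190)
        rect('ribs',(245,170,325,245),.045,.055)
        rect('bar',(250,235,285,265),.02,.04)
        rect('tray',(150,195,310,335),.030,.040)
E
```

```text
scene railtop 1471 [ 572.8 -211.2] [ 38.7 240.9] 87.9 z [85.6 89.  92.2]
scene paneltop 295 [510.3  51.5] [ 12.  154.9] 79.3 z [174.1 179.7 182.9]
scene panel 510 [512.6  60.4] [ 30.4 156.3] 79.3 z [ 89.6 177.5 182.1]
scene ribs 516 [513.6  50.7] [ 41.9 174.6] 79.3 z [46.5 49.8 53.1]
scene base 1241 [487.8  70.2] [118.5 231.3] 79.3 z [15.3 19.6 23.3]
scene bar 215 [474.9 160.9] [44.1 96. ] 76.2 z [23.2 29.5 33.4]
scene tray 973 [500.3 239.4] [275.1 231.9] 6.7 z [30.4 33.6 37.3]
scene jar 888 [738.6 -48.7] [65.7 65.8] 46.1 z [49.1 83.7 87.5]
scene can 992 [ 496.  -413.5] [62.3 62.9] 83.3 z [ 47.9 108.5 122.2]
scene hammer 1512 [728.7 191.9] [ 88.8 260.9] 8.9 z [15.1 23.5 28.1]
side railtop 850 [ 568.  -209.3] [ 40.9 241.6] 87.6 z [85.  88.9 91.1]
side paneltop 372 [507.7  52.9] [ 12.8 150.8] 79.3 z [169.8 179.3 181.5]
side panel 1433 [576.4  26.4] [ 46.6 298.4] 67.5 z [ 77.2 137.  180.5]
side ribs 423 [510.8  52.1] [ 43.2 174.4] 79.3 z [46.2 50.  52.9]
side bar 333 [454.3 170. ] [62.  93.9] 16.5 z [21.6 29.4 32.7]
side tray 1372 [450.7 198.3] [372.1 303.9] 6.5 z [30.5 33.9 37.2]
```

View pics/crop1.png

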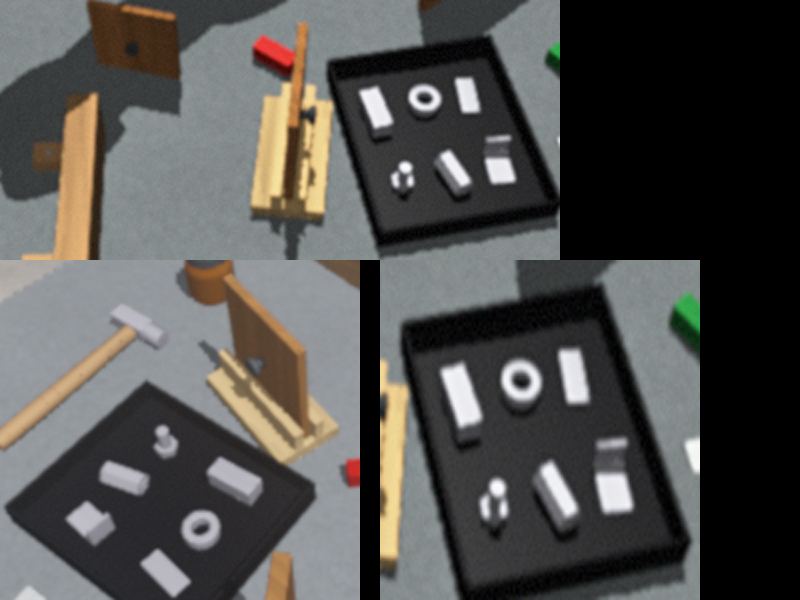

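The crop shows the knob on the +y side of the rack panel, away from the rail. So there is no need to turn the panel round, just 8.5° of yaw and 25° of tilt. The block at scene (383,190) is a square prism with a flat top. The hexbar at (422,220) shows facets and the strip at (428,182) is flat. Next I'll work out the approach.

```bash
cat >> h.py <<'E'
def pose(a,tilt=0):
    "tool down, tool x at azimuth a deg, then tilted so the tool body leans to the rail (-y) by tilt deg about the x dir"
    c,s=np.cos(np.radians(a)),np.sin(np.radians(a))
    D=np.array([[c,s,0],[s,-c,0],[0,0,-1.]])
    return R.from_rotvec(np.radians(tilt)*np.array([c,s,0])).as_matrix()@D
def rel(*targets):
    s=monitor.sense(); R0=rot(s['tool_rot']); p0=s['tool_pos']
    print('t',round(s['t'],2),'tcp',np.round(p0*1000,1),'F',np.round(s['force'],1),'w',round(s['width']*1000,1),'q',np.round(s['joint_pos'],2))
    for p,Rt in targets:
        print(np.round(np.r_[R0.T@(np.array(p)-p0)*1000, np.degrees(R.from_matrix(R0.T@Rt).as_rotvec())],1).tolist())
E
python3 - <<'E'
from h import *
T=pose(-10.7)
rel(((.40,-.40,.31),pose(5)),((.509,.052,.31),T))
f=load('scene')
# bar in tray: use bright pixels
for n,b in(('scene',(368,172,396,208)),('side',(248,232,290,268))):
    f=load(n); P=cloud(f); z=P[...,2]; br=f['img'].min(2)
    u0,v0,u1,v1=b; m=np.zeros(z.shape,bool); m[v0:v1,u0:u1]=True
    m&=(br>90)&(z>.024)&(z<.036)
    q=P[m]; r=cv2.minAreaRect((q[:,:2]*1000).astype(np.float32)); print(n,m.sum(),np.round(r[0],1),np.round(r[1],1),r[2],np.median(q[:,2]))
f=load('scene'); print('bigpanel',pt(f,468,52),pt(f,408,134))
E
```

```text
t 0.15 tcp [ 162.9 -603.2  303.5] F [-0.1  0.2 -0.1] w 85.3 q [ 1.24  0.52 -0.04  1.6   0.02  1.02 -0.11]
[281.9, -134.3, -6.4, -0.0, 0.0, 10.1]
[505.0, -542.3, -6.1, -0.0, 0.0, 25.8]
scene 194 [459.4 164. ] [63.9 25.5] 10.594769477844238 0.02961522182119436
side 260 [456.7 150.7] [61.9 58.8] 5.9846014976501465 0.029625086419789837
bigpanel [0.16268561 0.41942998 0.21278899] [0.27728607 0.26398944 0.02974226]
```

Call:
move_arm(
  plan=[
    [[60, -25, -6, 0, 0, 3], [115, -50, -6, 0, 0, 5], [170, -80, -6, 0, 0, 8], [225, -110, -6, 0, 0, 10], [275, -145, -6, 0, 0, 12], [320, -190, -6, 0, 0, 14], [350, -240, -6, 0, 0, 17], [375, -290, -6, 0, 0, 20]],
  ],
  gripper=0,
)

```text
t: 1.15
tool_pos: [0.4498, -0.2233, 0.3095]
tool_rot: [-3.138, 0.135, 0.001]
force: [0.3, 0.3, -0.6]
width: 0.0856
```

```bash
python3 - <<'E'
from h import *
T=pose(-10.7)
rel(((.509,.052,.31),T),((.509,.052,.209),T))
E
```

```text
t 1.15 tcp [ 449.8 -223.3  309.5] F [ 0.3  0.3 -0.6] w 85.6 q [ 0.41  0.32 -0.09  1.91  0.03  0.91 -1.35]
[35.3, -279.4, -0.2, -0.1, 0.0, 5.8]
[35.3, -279.3, 100.8, -0.1, 0.0, 5.8]
```

Call:
move_arm(
  plan=[
    [[10, -55, 0, 0, 0, 1], [20, -110, 0, 0, 0, 3], [28, -165, 0, 0, 0, 5], [35, -220, 0, 0, 0, 5.8], [35, -260, 0, 0, 0, 5.8], [35, -279, 0, 0, 0, 5.8], [35, -279, 0, 0, 0, 5.8], [35, -279, 0, 0, 0, 5.8]],
  ],
)

```text
t: 2.15
tool_pos: [0.5086, 0.0507, 0.3097]
tool_rot: [-3.127, 0.295, 0.001]
force: [0.2, 0.4, -0.1]
width: 0.085
```

```bash
python3 - <<'E'
from h import *
T=pose(-10.7)
rel(((.509,.052,.209),T))
f=grab_frame('wrist'); save('wrist1',f); cv2.imwrite('pics/wrist1.png',f['img'])
P=cloud(f); z=P[...,2]; m=(z>.172)&(z<.188)&(abs(P[...,0]-.509)<.1)&(abs(P[...,1]-.052)<.05)
q=P[m]; r=cv2.minAreaRect((q[:,:2]*1000).astype(np.float32)); print(m.sum(),r,np.median(q[:,2]))
E
```

```text
t 2.15 tcp [508.6  50.7 309.7] F [ 0.2  0.4 -0.1] w 85.0 q [-0.07  0.34 -0.18  1.88  0.08  0.93 -2.05]
[0.2, -1.3, 100.7, -0.0, 0.0, -0.1]
3295 ((508.25341796875, 52.991703033447266), (11.930709838867188, 149.96435546875), 79.3773422241211) 0.18011727037100697
```

View pics/wrist1.png

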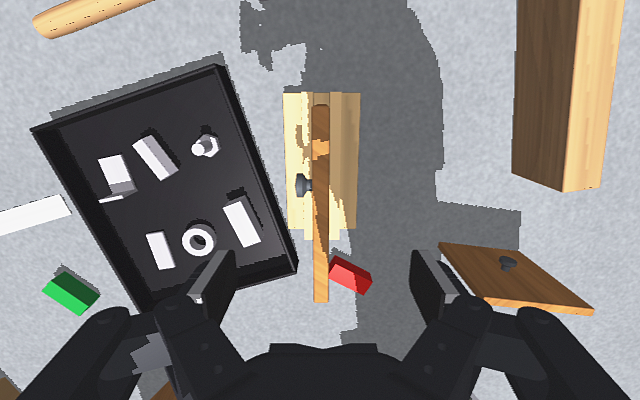

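The wrist view shows the panel's top edge at (321,200) with the knob at (303,185), and the bar at (241,222). The panel measures 150 x 12 with its top at 180, centred at (508,53). Descend and grip.

Call:
move_arm(
  plan=[
    [[0, -2, 15, 0, 0, 0], [0, -2, 30, 0, 0, 0], [0, -2, 50, 0, 0, 0], [0, -2, 70, 0, 0, 0], [0, -2, 85, 0, 0, 0], [0, -2, 95, 0, 0, 0], [0, -2, 101, 0, 0, 0], [0, -2, 101, 0, 0, 0]],
  ],
)

```text
t: 3.2
tool_pos: [0.509, 0.0525, 0.2086]
tool_rot: [-3.127, 0.296, 0.001]
force: [0.4, -0.0, -0.7]
width: 0.0855
```

Call:
move_arm(
  plan=[
    [[0, 0, 0, 0, 0, 0], [0, 0, 0, 0, 0, 0], [0, 0, 0, 0, 0, 0], [0, 0, 0, 0, 0, 0], [0, 0, 0, 0, 0, 0], [0, 0, 0, 0, 0, 0], [0, 0, 0, 0, 0, 0], [0, 0, 0, 0, 0, 0]],
  ],
  gripper=1,
  newtons=40,
)

```text
t: 4.2
tool_pos: [0.5091, 0.0526, 0.2088]
tool_rot: [-3.127, 0.296, 0.001]
force: [-1.2, -0.3, 5.4]
width: 0.0115
```

```bash
python3 - <<'E'
from h import *
f=load('wrist1'); P=cloud(f); z=P[...,2]; br=f['img'].min(2)
m=np.zeros(z.shape,bool); m[190:255,215:268]=True; m&=(z>.025)&(z<.036)&(br>60)
q=P[m]; print('bar',m.sum(),cv2.minAreaRect((q[:,:2]*1000).astype(np.float32)),np.median(q[:,2]))
m=(z>.084)&(z<.094)&(P[...,1]<-.15); q=P[m]; print('rail',cv2.minAreaRect((q[:,:2]*1000).astype(np.float32)))
T=pose(-10.7); rel(((.508,.053,.33),T))
E
```

```text
bar 938 ((462.162841796875, 149.31219482421875), (62.83232116699219, 59.749202728271484), 11.795926094055176) 0.029946846803896865
rail ((479.1370849609375, -198.94195556640625), (57.557071685791016, 286.81396484375), 81.30259704589844)
t 4.2 tcp [509.1  52.6 208.8] F [-1.2 -0.3  5.4] w 11.5 q [-0.09  0.48 -0.17  1.98  0.12  0.7  -2.09]
[-1.2, -0.3, -121.2, -0.0, 0.0, -0.1]
```

Call:
move_arm(
  plan=[
    [[0, 0, -5, 0, 0, 0], [0, 0, -15, 0, 0, 0], [0, 0, -30, 0, 0, 0], [0, 0, -50, 0, 0, 0], [0, 0, -75, 0, 0, 0], [0, 0, -100, 0, 0, 0], [0, 0, -120, 0, 0, 0], [0, 0, -120, 0, 0, 0]],
  ],
)

```text
t: 5.2
tool_pos: [0.5095, 0.0526, 0.3306]
tool_rot: [-3.126, 0.296, -0.004]
force: [-0.5, -0.4, -2.7]
width: 0.0114
```

```bash
python3 - <<'E'
from h import *
rel(((.54,-.10,.32),pose(-6,12)),((.571,-.194,.28),pose(-2.2,25)))
E
```

```text
t 5.2 tcp [509.5  52.6 330.6] F [-0.5 -0.4 -2.7] w 11.4 q [-0.07  0.32 -0.19  1.86  0.07  0.97 -2.05]
[58.6, 144.1, 10.5, 11.9, -0.6, -4.8]
[106.6, 230.7, 50.5, 24.9, -2.0, -8.5]
```

Call:
move_arm(
  plan=[
    [[10, 25, 2, 2, 0, -1], [28, 68, 4, 5, 0, -2], [45, 110, 7, 9, 0, -4], [60, 145, 11, 12, -1, -5], [80, 185, 25, 16, -1, -6], [98, 215, 40, 21, -2, -8], [107, 231, 50, 25, -2, -8.5], [107, 231, 50, 25, -2, -8.5]],
  ],
)

```text
t: 6.2
tool_pos: [0.5705, -0.1968, 0.278]
tool_rot: [-2.701, 0.057, -0.009]
force: [0.1, 0.5, -2.5]
width: 0.0114
```

```bash
python3 - <<'E'
from h import *
rel(((.570,-.204,.20),pose(-2.2,25)),((.570,-.220,.175),pose(-2.2,25)))
for n in('side','scene','wrist'):
    f=grab_frame(n); save(n+'2',f); cv2.imwrite(f'pics/{n}2.png',f['img'])
f=load('wrist2'); P=cloud(f);z=P[...,2]; m=(z>.083)&(z<.095)&(P[...,1]<-.18)&(P[...,1]>-.26); q=P[m]; print('rail',m.sum(),cv2.minAreaRect((q[:,:2]*1000).astype(np.float32)))
E
```

```text
t 6.2 tcp [ 570.5 -196.8  278. ] F [ 0.1  0.5 -2.5] w 11.4 q [ 0.57  0.61 -0.25  1.59 -0.3   1.12 -1.11]
[0.0, 39.8, 67.5, -0.2, 0.1, -0.2]
[0.8, 64.9, 83.3, -0.2, 0.1, -0.2]
rail 12623 ((582.2738037109375, -210.31179809570312), (38.12545394897461, 215.60595703125), 87.84347534179688)
```

View pics/side2.png

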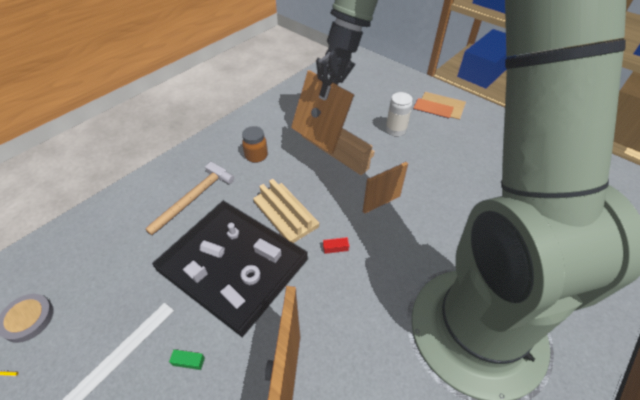

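The side view shows the panel held tilted, knob at (317,112), above the front of the rail at (350,150). The jar at (255,145) is clear. Lower it in stages.

Call:
move_arm(
  plan=[
    [[0, 10, 15, 0, 0, 0], [0, 20, 32, 0, 0, 0], [0, 30, 50, 0, 0, 0], [0, 40, 67, 0, 0, 0], [0, 50, 73, 0, 0, 0], [0, 57, 78, 0, 0, 0], [0, 60, 80, 0, 0, 0], [0, 60, 80, 0, 0, 0]],
  ],
)

```text
t: 7.35
tool_pos: [0.5706, -0.2141, 0.1828]
tool_rot: [-2.703, 0.05, -0.012]
force: [-0.5, 0.7, -2.1]
width: 0.0111
```

```bash
python3 - <<'E'
from h import *
rel(((.570,-.220,.1735),pose(-2.2,25)),((.570,-.224,.1735),pose(-2.2,25)))
f=grab_frame('side'); save('side3',f)
P=cloud(f); h=cv2.cvtColor(f['img'],cv2.COLOR_BGR2HSV)
cv2.imwrite('pics/side3.png',cv2.resize(f['img'][60:220,250:420],(680,640))[:600])
m=(P[...,2]>-.005)&(P[...,2]<.2)&(P[...,1]>-.26)&(P[...,1]<-.09)&(P[...,0]>.47)&(P[...,0]<.68)
Q=P[m]
for x0 in(.51,.53,.60,.62):
    s=Q[abs(Q[:,0]-x0)<.005]; s=s[s[:,2].argsort()]; print(x0,(s[::max(1,len(s)//12),1:]*1000).round().tolist())
E
```

```text
t 7.35 tcp [ 570.6 -214.1  182.8] F [-0.5  0.7 -2.1] w 11.1 q [ 0.59  0.74 -0.25  1.62 -0.29  0.97 -1.03]
[-0.4, 9.3, 5.8, -0.1, -0.0, 0.1]
[-0.3, 12.9, 4.2, -0.1, -0.0, 0.1]
0.51 [[-97.0, -3.0], [-123.0, -1.0], [-187.0, 1.0], [-189.0, 10.0], [-189.0, 26.0], [-192.0, 41.0], [-146.0, 56.0], [-155.0, 74.0], [-160.0, 89.0], [-168.0, 101.0], [-175.0, 118.0], [-183.0, 138.0], [-193.0, 156.0]]
0.53 [[-113.0, -2.0], [-136.0, -0.0], [-113.0, 2.0], [-130.0, 26.0], [-139.0, 42.0], [-150.0, 57.0], [-157.0, 74.0], [-163.0, 89.0], [-167.0, 103.0], [-176.0, 117.0], [-181.0, 128.0], [-186.0, 142.0], [-202.0, 156.0]]
0.6 [[-123.0, -3.0], [-117.0, -0.0], [-133.0, 1.0], [-131.0, 17.0], [-140.0, 33.0], [-144.0, 47.0], [-155.0, 62.0], [-161.0, 78.0], [-169.0, 95.0], [-174.0, 108.0], [-184.0, 124.0], [-189.0, 137.0]]
0.62 [[-101.0, -2.0], [-118.0, 0.0], [-94.0, 2.0], [-138.0, 25.0], [-141.0, 42.0], [-153.0, 59.0], [-159.0, 74.0], [-165.0, 88.0], [-170.0, 102.0], [-179.0, 116.0], [-182.0, 130.0], [-195.0, 144.0], [-196.0, 156.0]]
```

Call:
move_arm(
  plan=[
    [[0, 1, 1, 0, 0, 0], [0, 2.5, 2, 0, 0, 0], [0, 4, 3, 0, 0, 0], [0, 5.5, 4, 0, 0, 0], [0, 6.5, 5, 0, 0, 0], [0, 7, 6, 0, 0, 0], [0, 7.5, 7, 0, 0, 0], [0, 7.5, 7, 0, 0, 0]],
  ],
)

```text
t: 8.4
tool_pos: [0.5706, -0.2178, 0.1735]
tool_rot: [-2.703, 0.05, -0.013]
force: [0.4, -1.3, -0.1]
width: 0.012
```

```bash
python3 - <<'E'
from h import *
rel(((.570,-.220,.1735),pose(-2.2,25)),((.570,-.224,.1735),pose(-2.2,25)))
E
```

```text
t 8.4 tcp [ 570.6 -217.8  173.5] F [ 0.4 -1.3 -0.1] w 12.0 q [ 0.59  0.76 -0.25  1.62 -0.29  0.96 -1.02]
[-0.6, 2.1, -0.9, -0.1, -0.0, 0.1]
[-0.4, 5.7, -2.6, -0.1, -0.0, 0.1]
```

Call:
move_arm(
  plan=[
    [[0, 0.5, -0.3, 0, 0, 0], [0, 1, -0.5, 0, 0, 0], [0, 1.5, -0.7, 0, 0, 0], [0, 2, -0.9, 0, 0, 0], [0, 2.5, -1.2, 0, 0, 0], [0, 3, -1.4, 0, 0, 0], [0, 3.5, -1.6, 0, 0, 0], [0, 3.5, -1.6, 0, 0, 0]],
  ],
)

```text
t: 9.4
tool_pos: [0.5705, -0.2217, 0.1735]
tool_rot: [-2.703, 0.05, -0.013]
force: [-0.2, -0.1, -0.8]
width: 0.0116
```

```bash
python3 - <<'E'
from h import *
rel(((.570,-.224,.1735),pose(-2.2,25)))
f=grab_frame('side'); save('side3',f)
P=cloud(f)
m=(P[...,2]>-.005)&(P[...,2]<.2)&(P[...,1]>-.26)&(P[...,1]<-.09)&(P[...,0]>.47)&(P[...,0]<.68)
Q=P[m]; Q=Q[(Q[:,2]>.02)&(Q[:,2]<.13)&(Q[:,1]>-.182+(.11-Q[:,2])*.3)]
A=np.c_[Q[:,0],Q[:,2],np.ones(len(Q))]; 
for _ in range(4):
    c=np.linalg.lstsq(A,Q[:,1],rcond=None)[0]; r=Q[:,1]-A@c; k=abs(r)<.005; Q=Q[k];A=A[k]
print(len(Q),c,np.degrees(np.arctan(c[:2])),'front y at x.57 z.089, z.005',c@[.57,.089,1],c@[.57,.005,1],r.std())
cv2.imwrite('pics/side3.png',cv2.resize(f['img'][60:210,250:420],(680,600)))
E
```

```text
t 9.4 tcp [ 570.5 -221.7  173.5] F [-0.2 -0.1 -0.8] w 11.6 q [ 0.6   0.76 -0.25  1.62 -0.29  0.96 -1.02]
[-0.4, 2.1, -1.0, -0.1, -0.0, 0.1]
1046 [-0.0352077  -0.43887859 -0.11583666] [ -2.01641956 -23.69564175] front y at x.57 z.089, z.005 -0.1749652428447862 -0.1380994413167543 0.0016062347025839771
```

View pics/side3.png

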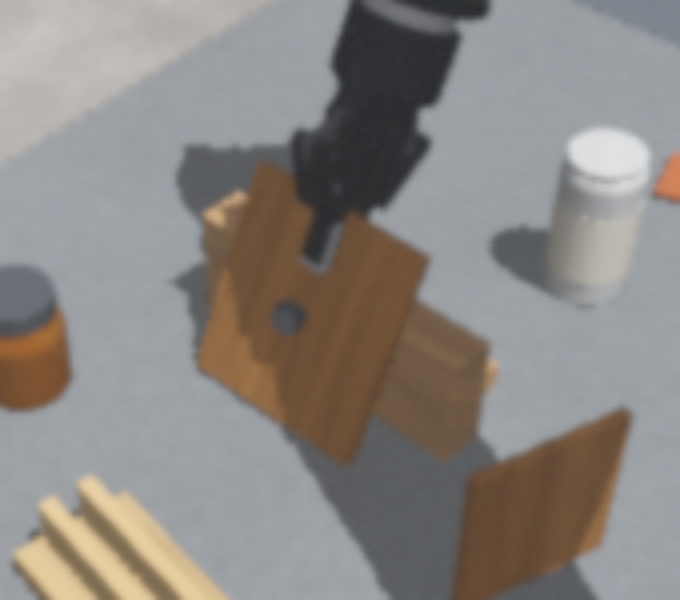

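The panel stands square at about 24–25° with some 3 mm left to the rail (knob at crop (288,316), jar and can clear). One last nudge, then open partly.

Call:
move_arm(
  plan=[
    [[0, 0.5, 0, 0, 0, 0], [0, 1, 0, 0, 0, 0], [0, 1.5, 0, 0, 0, 0], [0, 2, 0, 0, 0, 0], [0, 2, 0, 0, 0, 0], [0, 2, 0, 0, 0, 0], [0, 2, 0, 0, 0, 0], [0, 2, 0, 0, 0, 0]],
  ],
)

```text
t: 10.45
tool_pos: [0.5706, -0.2229, 0.1729]
tool_rot: [-2.702, 0.049, -0.013]
force: [-0.0, 4.1, 5.1]
width: 0.0117
```

Call:
move_arm(
  plan=[
    [[0, 0, 0, 0, 0, 0], [0, 0, 0, 0, 0, 0], [0, 0, 0, 0, 0, 0], [0, 0, 0, 0, 0, 0], [0, 0, 0, 0, 0, 0], [0, 0, 0, 0, 0, 0], [0, 0, 0, 0, 0, 0], [0, 0, 0, 0, 0, 0]],
  ],
  gripper=0.6,
)

```text
t: 11.45
tool_pos: [0.5706, -0.2229, 0.1729]
tool_rot: [-2.702, 0.049, -0.013]
force: [1.1, -0.3, -0.5]
width: 0.0343
```

```bash
cat >> h.py <<'E'
def panel():
    f=grab_frame('side'); save('sidep',f); P=cloud(f)
    m=(P[...,2]>.02)&(P[...,2]<.13)&(P[...,1]>-.26)&(P[...,1]<-.09)&(P[...,0]>.47)&(P[...,0]<.68)
    Q=P[m]; Q=Q[Q[:,1]>-.184+(.11-Q[:,2])*.3]; A=np.c_[Q[:,0],Q[:,2],np.ones(len(Q))]
    for _ in range(4):
        c=np.linalg.lstsq(A,Q[:,1],rcond=None)[0]; r=Q[:,1]-A@c; k=abs(r)<.005; Q=Q[k];A=A[k]
    print('panel',len(Q),'yaw,tilt',np.degrees(np.arctan(c[:2])).round(1),'front y at z89,z5',(c@[.57,.089,1]).round(4),(c@[.57,.005,1]).round(4),'x',np.percentile(Q[:,0],[1,99]).round(3))
E
python3 - <<'E'
from h import *
rel(((.57,-.29,.31),pose(-2.2,25))); panel()
E
```

```text
t 11.45 tcp [ 570.6 -222.9  172.9] F [ 1.1 -0.3 -0.5] w 34.3 q [ 0.6   0.76 -0.25  1.61 -0.29  0.97 -1.02]
[2.1, 2.4, -152.6, -0.1, -0.0, 0.1]
panel 926 yaw,tilt [ -1.9 -24.6] front y at z89,z5 -0.177 -0.1385 x [0.496 0.644]
```

Call:
move_arm(
  plan=[
    [[0, 0, -8, 0, 0, 0], [0, 0, -20, 0, 0, 0], [0, 0, -35, 0, 0, 0], [0, 0, -50, 0, 0, 0], [0, 0, -70, 0, 0, 0], [0, 0, -90, 0, 0, 0], [0, 0, -115, 0, 0, 0], [0, 0, -140, 0, 0, 0]],
  ],
)

```text
t: 12.5
tool_pos: [0.5681, -0.2831, 0.3012]
tool_rot: [-2.703, 0.049, -0.013]
force: [-0.8, 0.7, 0.5]
width: 0.0341
```

```bash
python3 - <<'E'
from h import *
panel()
rel(((.55,-.10,.32),pose(-2.2,10)),((.47,.13,.24),pose(11.5)),((.47,.13,.24),pose(101.5)),((.47,.13,.24),pose(-78.5)))
E
```

```text
panel 1028 yaw,tilt [ -2.  -25.2] front y at z89,z5 -0.1776 -0.138 x [0.496 0.643]
t 12.55 tcp [ 568.5 -284.9  304.1] F [-1.1 -1.4  3.6] w 34.0 q [ 0.66  0.65 -0.22  1.43 -0.28  1.26 -1.03]
[-25.5, -173.6, 63.2, -15.0, -0.2, 0.1]
[-114.7, -345.5, 231.2, -24.8, -3.2, -13.4]
[-114.7, -345.5, 231.2, -17.5, -22.8, -101.8]
[-114.7, -345.5, 231.2, -21.3, 16.4, 75.1]
```

The panel leans on its own at 25°, square to the rail and centred at x≈0.57. The bar will be gripped by its ends, with the tool tilted away from the panel so that the gripper body clears the knob.

```bash
cat >> h.py <<'E'
def pose2(a,t): return pose(a)@R.from_euler('y',-t,degrees=True).as_matrix()
E
python3 - <<'E'
from h import *
rel(((.568,-.25,.33),pose(5,12)),((.55,-.10,.32),pose(48)))
E
```

```text
t 12.55 tcp [ 568.5 -284.9  304.1] F [-1.1 -1.4  3.6] w 34.0 q [ 0.66  0.65 -0.22  1.43 -0.28  1.26 -1.03]
[-1.7, -42.5, -8.8, -13.0, -2.5, -6.8]
[-25.5, -173.6, 63.2, -23.3, -11.2, -49.3]
```

Call:
move_arm(
  plan=[
    [[0, -15, -6, -4, -1, -3], [-1, -42, -8, -11, -3, -7], [-5, -70, 10, -15, -5, -15], [-12, -100, 28, -18, -7, -23], [-18, -130, 45, -20, -9, -32], [-23, -155, 56, -22, -10, -40], [-25, -170, 62, -23, -11, -47], [-25, -174, 63, -23, -11, -49]],
  ],
)

```text
t: 13.55
tool_pos: [0.5505, -0.0989, 0.3212]
tool_rot: [-2.869, -1.271, -0.004]
force: [1.1, -1.1, -0.2]
width: 0.0345
```

```bash
python3 - <<'E'
from h import *
rel(((.50,.06,.30),pose2(75,10)),((.445,.235,.22),pose2(101.5,25)))
E
```

```text
t 13.55 tcp [550.5 -98.9 321.2] F [ 1.1 -1.1 -0.2] w 34.5 q [ 0.33  0.41 -0.34  1.74  0.15  1.01 -0.81]
[83.6, -144.1, 22.0, -2.5, -10.1, -27.1]
[175.9, -302.2, 102.8, -11.7, -23.4, -52.8]
```

Call:
move_arm(
  plan=[
    [[25, -42, 6, -1, -3, -8], [50, -85, 12, -2, -6, -16], [75, -128, 20, -3, -9, -24], [100, -170, 40, -5, -13, -31], [125, -212, 60, -7, -17, -38], [150, -255, 80, -10, -21, -45], [172, -295, 100, -12, -23, -52], [176, -302, 103, -12, -23.5, -53]],
  ],
  gripper=0.16,
)

```text
t: 14.55
tool_pos: [0.444, 0.2373, 0.2186]
tool_rot: [1.747, 2.155, -0.39]
force: [0.2, -1.1, 0.3]
width: 0.0719
```

```bash
python3 - <<'E'
from h import *
f=grab_frame('wrist'); save('wrist4',f); cv2.imwrite('pics/wrist4.png',f['img'])
P=cloud(f); z=P[...,2]; br=f['img'].min(2)
m=((z>.0265)&(z<.034)&(br>70)&(np.hypot(P[...,0]-.46,P[...,1]-.164)<.06)).astype(np.uint8)
n,l,s,c=cv2.connectedComponentsWithStats(m)
for i in range(1,n):
    if s[i,4]>80:
        q=P[l==i]; print(s[i],cv2.minAreaRect((q[:,:2]*1000).astype(np.float32)),np.median(q[:,2]))
rel(((.445,.235,.175),pose2(101.5,25)))
E
```

```text
[ 287  158   66   24 1490] ((456.46990966796875, 166.76153564453125), (59.85640335083008, 26.24442481994629), 11.529029846191406) 0.030314130936793166
t 14.6 tcp [444.6 236.6 218.9] F [-1.6  0.6 -0.3] w 71.7 q [-0.43  0.58 -0.5   1.89  0.67  1.14 -1.1 ]
[17.2, 0.1, 40.4, 0.2, 0.2, 0.3]
```

View pics/wrist4.png

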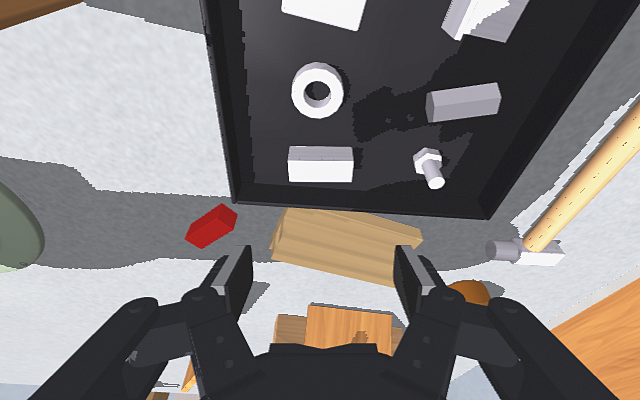

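The bar is seen clean at (320,164), 60 x 26 with its top at z = 30, and both ends are free: the bolt at (432,168) is about 55 mm off. The panel and rail are at the bottom of the picture, undisturbed.

```bash
python3 - <<'E'
from h import *
T=pose2(101.5,25)
rel(((.4427,.2347,.1656),T),((.451,.1933,.085),T),((.451,.1933,.075),T))
E
```

```text
t 14.6 tcp [444.6 236.6 218.9] F [-1.6  0.6 -0.3] w 71.7 q [-0.43  0.58 -0.5   1.89  0.67  1.14 -1.1 ]
[21.4, -2.2, 48.8, 0.2, 0.2, 0.3]
[17.5, -2.6, 139.7, 0.2, 0.2, 0.3]
[21.7, -2.6, 148.8, 0.2, 0.2, 0.3]
```

Call:
move_arm(
  plan=[
    [[10, -1, 25, 0, 0, 0], [21, -2, 49, 0, 0, 0], [21, -2, 75, 0, 0, 0], [21, -2.5, 100, 0, 0, 0], [21, -2.5, 120, 0, 0, 0], [21.5, -2.5, 135, 0, 0, 0], [21.5, -2.5, 145, 0, 0, 0], [21.5, -2.5, 148, 0, 0, 0]],
  ],
)

```text
t: 15.6
tool_pos: [0.4512, 0.1933, 0.0755]
tool_rot: [1.75, 2.152, -0.39]
force: [-0.7, -0.3, -0.5]
width: 0.0717
```

Call:
move_arm(
  plan=[
    [[0, 0, 0, 0, 0, 0], [0, 0, 0, 0, 0, 0], [0, 0, 0, 0, 0, 0], [0, 0, 0, 0, 0, 0], [0, 0, 0, 0, 0, 0], [0, 0, 0, 0, 0, 0], [0, 0, 0, 0, 0, 0], [0, 0, 0, 0, 0, 0]],
  ],
  gripper=1,
  newtons=60,
)

```text
t: 16.6
tool_pos: [0.4512, 0.1936, 0.076]
tool_rot: [1.75, 2.153, -0.39]
force: [-2.9, 1.1, 7.0]
width: 0.0584
```

```bash
python3 - <<'E'
from h import *
rel(((.451,.1933,.215),pose2(101.5,25)))
E
```

```text
t 16.6 tcp [451.2 193.6  76. ] F [-2.9  1.1  7. ] w 58.4 q [-0.44  0.8  -0.39  1.99  0.89  0.89 -1.29]
[-59.4, -0.1, -125.7, 0.2, 0.2, 0.3]
```

Call:
move_arm(
  plan=[
    [[-3, 0, -6, 0, 0, 0], [-8, 0, -18, 0, 0, 0], [-17, 0, -36, 0, 0, 0], [-27, 0, -56, 0, 0, 0], [-38, 0, -80, 0, 0, 0], [-48, 0, -102, 0, 0, 0], [-57, 0, -121, 0, 0, 0], [-59, 0, -126, 0, 0, 0]],
  ],
)

```text
t: 17.6
tool_pos: [0.4513, 0.1939, 0.2168]
tool_rot: [1.75, 2.152, -0.387]
force: [-0.3, -0.4, -3.6]
width: 0.0588
```

```bash
python3 - <<'E'
from h import *
# bar centre target = (.57,-.138)+n*g ; TCP = bar + 27.3 n
T=pose2(87.8,25); n=np.array([.038,.999]); foot=np.array([.57,-.138])
p=foot+n*(.0125+.025+.0273)
rel(((.51,.07,.20),pose2(95,25)),(np.r_[p,.16],T),(np.r_[p,.10],T))
f=grab_frame('wrist'); cv2.imwrite('pics/wrist5.png',f['img'])
E
```

```text
t 17.6 tcp [451.3 193.9 216.8] F [-0.3 -0.4 -3.6] w 58.8 q [-0.36  0.55 -0.48  1.95  0.69  1.09 -1.07]
[-113.5, 32.1, 71.9, 3.0, 0.1, 6.1]
[-235.0, 63.8, 173.2, 6.1, 0.1, 12.6]
[-209.5, 63.7, 227.5, 6.1, 0.1, 12.6]
```

View pics/wrist5.png

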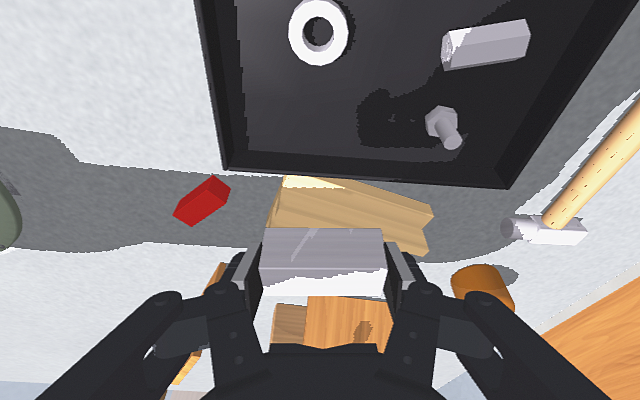

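The bar is held level by its ends (bar at (322,262)) and the other offcuts are still in the tray. Carry it over the rack.

Call:
move_arm(
  plan=[
    [[-30, 8, 18, 1, 0, 1.5], [-58, 16, 36, 1.5, 0, 3], [-86, 24, 54, 2, 0, 4.5], [-114, 32, 72, 3, 0, 6], [-155, 43, 105, 4, 0, 8], [-195, 54, 140, 5, 0, 10.5], [-225, 62, 165, 6, 0, 12], [-235, 64, 173, 6, 0, 12.6]],
  ],
)

```text
t: 18.65
tool_pos: [0.5723, -0.0757, 0.1584]
tool_rot: [2.022, 1.941, -0.452]
force: [-0.8, 0.4, -2.1]
width: 0.059
```

```bash
python3 - <<'E'
from h import *
T=pose2(87.8,25); n=np.array([.038,.999]); foot=np.array([.57,-.138])
p=foot+n*(.0125+.020+.0273)
panel()
rel((np.r_[p,.16],T),(np.r_[p,.075],T))
E
```

```text
panel 174 yaw,tilt [  5.7 -13.4] front y at z89,z5 -0.1633 -0.1433 x [0.495 0.583]
t 18.7 tcp [572.4 -75.9 158.5] F [-0.1 -1.8 -2.7] w 58.8 q [ 0.04  0.69 -0.29  1.84  0.8   0.93 -0.82]
[-2.8, -0.0, -0.4, -0.1, 0.2, -0.1]
[33.4, 0.0, 76.6, -0.1, 0.2, -0.1]
```

Call:
move_arm(
  plan=[
    [[4, 0, 10, 0, 0, 0], [10, 0, 25, 0, 0, 0], [18, 0, 42, 0, 0, 0], [25, 0, 58, 0, 0, 0], [30, 0, 68, 0, 0, 0], [33, 0, 74, 0, 0, 0], [33, 0, 76, 0, 0, 0], [33, 0, 76, 0, 0, 0]],
  ],
)

```text
t: 19.7
tool_pos: [0.5724, -0.0785, 0.076]
tool_rot: [2.022, 1.94, -0.452]
force: [0.4, 0.2, -2.4]
width: 0.0586
```

```bash
python3 - <<'E'
from h import *
T=pose2(87.8,25); n=np.array([.038,.999]); foot=np.array([.57,-.138])
rel(*[(np.r_[foot+n*(.0125+g+.0273),h],T) for g,h in((.006,.0735),(.003,.072),(.003,.0705))])
F=load('scene'); 
f=grab_frame('scene'); save('scene6',f); s=grab_frame('side'); save('side6',s)
o=np.zeros((600,800,3),np.uint8)
o[:300]=cv2.resize(f['img'][170:290,180:420],(800,400))[:300]
o[300:,:400]=cv2.resize(s['img'][80:200,270:400],(400,300))
P=cloud(f); z=P[...,2]
m=((abs(P[...,0]-.57)<.045)&(P[...,1]>-.135)&(P[...,1]<-.08)&(z>.022)&(z<.035)); q=P[m]
if len(q)>10: print(len(q),cv2.minAreaRect((q[:,:2]*1000).astype(np.float32)),np.median(q[:,2]))
cv2.imwrite('pics/c6.png',o)
E
```

```text
t 19.7 tcp [572.4 -78.5  76. ] F [ 0.4  0.2 -2.4] w 58.6 q [ 0.01  0.82 -0.23  1.85  0.9   0.81 -0.94]
[-11.4, -0.1, 8.1, -0.1, 0.2, -0.2]
[-13.5, -0.1, 10.7, -0.1, 0.2, -0.2]
[-12.8, -0.1, 12.1, -0.1, 0.2, -0.2]
199 ((575.475341796875, -107.57283020019531), (27.131427764892578, 76.9128646850586), 85.57757568359375) 0.029937816402708872
```

View pics/c6.png

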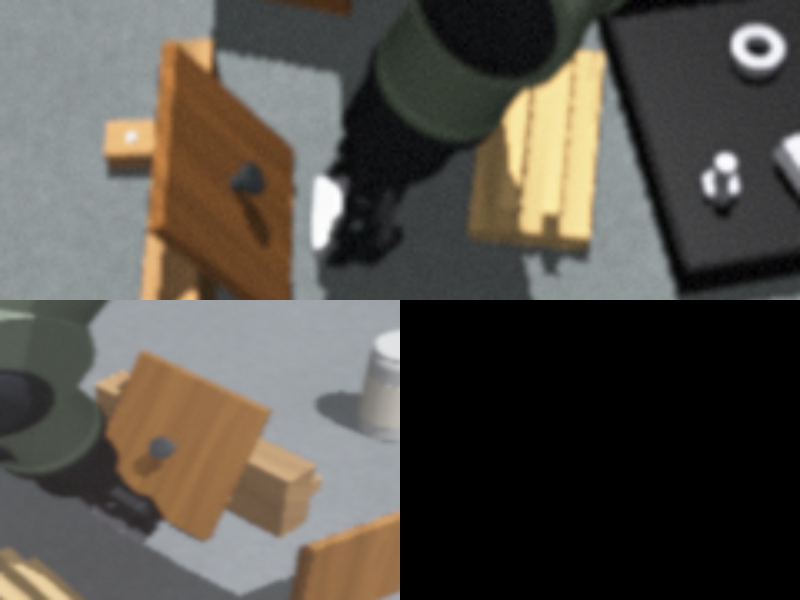

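The bar (crop (327,212)) faces the middle of the panel's foot, about 18 mm away. The panel is still leaning. Close the gap and lower.

Call:
move_arm(
  plan=[
    [[-3, 0, 2, 0, 0, 0], [-6, 0, 4, 0, 0, 0], [-9, 0, 6, 0, 0, 0], [-11.4, 0, 8, 0, 0, 0], [-12.5, 0, 9.5, 0, 0, 0], [-13.5, 0, 10.7, 0, 0, 0], [-13, 0, 11.5, 0, 0, 0], [-13, 0, 11.5, 0, 0, 0]],
  ],
)

```text
t: 20.8
tool_pos: [0.5718, -0.095, 0.0712]
tool_rot: [2.022, 1.94, -0.451]
force: [0.0, -0.5, -2.1]
width: 0.0585
```

```bash
python3 - <<'E'
from h import *
T=pose2(87.8,25); n=np.array([.038,.999]); foot=np.array([.57,-.138])
rel(*[(np.r_[foot+n*(.0125+g+.0273),h],T) for g,h in((.003,.0705),(0.001,.0700))])
E
```

```text
t 20.8 tcp [571.8 -95.   71.2] F [ 0.  -0.5 -2.1] w 58.5 q [ 0.03  0.83 -0.22  1.86  0.91  0.79 -0.93]
[0.0, -0.2, 0.8, -0.0, 0.2, -0.2]
[-1.6, -0.2, 2.1, -0.0, 0.2, -0.2]
```

Call:
move_arm(
  plan=[
    [[0, 0, 0.5, 0, 0, 0], [0.2, 0, 1, 0, 0, 0], [0.3, 0, 1.4, 0, 0, 0], [-0.3, 0, 1.6, 0, 0, 0], [-1, 0, 1.8, 0, 0, 0], [-1.6, 0, 2, 0, 0, 0], [-1.6, 0, 2.1, 0, 0, 0], [-1.6, 0, 2.1, 0, 0, 0]],
  ],
)

```text
t: 21.8
tool_pos: [0.5718, -0.0952, 0.071]
tool_rot: [2.021, 1.942, -0.449]
force: [-11.3, 15.4, 26.3]
width: 0.0585
```

```bash
python3 - <<'E'
from h import *
T=pose2(87.8,25); n=np.array([.038,.999]); foot=np.array([.57,-.138])
rel(*[(np.r_[foot+n*(.0125+g+.0273),h],T) for g,h in((.001,.0695),(0.000,.0700))])
E
```

```text
t 21.8 tcp [571.8 -95.2  71. ] F [-11.3  15.4  26.3] w 58.5 q [ 0.03  0.83 -0.22  1.86  0.91  0.79 -0.93]
[-1.2, -0.2, 2.2, 0.0, 0.1, -0.1]
[-2.3, -0.2, 2.2, 0.0, 0.1, -0.1]
```

It has reached the bench (26 N pressing down). Relieve the pressure, then slide the last 2–3 mm lightly.

Call:
move_arm(
  plan=[
    [[-0.2, 0, -0.4, 0, 0, 0], [-0.2, 0, -0.4, 0, 0, 0], [-0.6, 0, -0.2, 0, 0, 0], [-1.1, 0, 0, 0, 0, 0], [-1.6, 0, 0.3, 0, 0, 0], [-2.1, 0, 0.5, 0, 0, 0], [-2.5, 0, 0.7, 0, 0, 0], [-2.5, 0, 0.7, 0, 0, 0]],
  ],
)

```text
t: 22.8
tool_pos: [0.5716, -0.098, 0.0714]
tool_rot: [2.022, 1.942, -0.449]
force: [-0.5, 2.8, -3.6]
width: 0.0582
```

```bash
python3 - <<'E'
from h import *
T=pose2(87.8,25); n=np.array([.038,.999]); foot=np.array([.57,-.138])
rel((np.r_[foot+n*(.0125+.0273),.0700],T))
s=grab_frame('scene'); save('scene7',s); P=cloud(s); z=P[...,2]
cv2.imwrite('pics/c7.png',cv2.resize(s['img'][190:270,210:330],(720,480),interpolation=cv2.INTER_CUBIC))
m=((abs(P[...,0]-.57)<.04)&(P[...,1]>-.137)&(P[...,1]<-.10)&(z>.019)&(z<.031)&(s['img'].min(2)>100)); q=P[m]
if len(q)>10: print(len(q),np.percentile(q,[2,50,98],axis=0).round(4))
E
```

```text
t 22.8 tcp [571.6 -98.   71.4] F [-0.5  2.8 -3.6] w 58.2 q [ 0.04  0.83 -0.22  1.86  0.91  0.79 -0.93]
[0.4, -0.1, 1.4, 0.0, 0.1, -0.1]
132 [[ 0.5412 -0.1369  0.0212]
 [ 0.5664 -0.1297  0.0253]
 [ 0.6001 -0.1195  0.0288]]
```

View pics/c7.png

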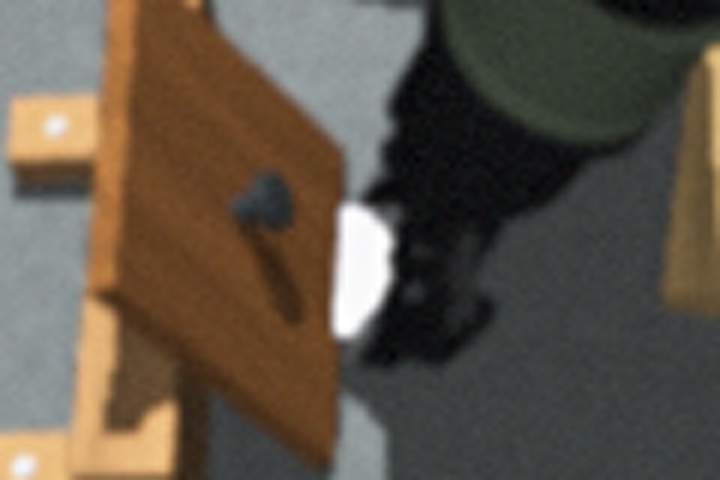

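The bar (crop (362,270)) touches the panel's bottom edge and the panel has not moved. Ease down 0.5 mm, release, and withdraw along the tool axis.

Call:
move_arm(
  plan=[
    [[0.1, 0, 0.2, 0, 0, 0], [0.2, 0, 0.5, 0, 0, 0], [0.2, 0, 0.5, 0, 0, 0], [0.2, 0, 0.5, 0, 0, 0], [0.2, 0, 0.5, 0, 0, 0], [0.2, 0, 0.5, 0, 0, 0], [0.2, 0, 0.5, 0, 0, 0], [0.2, 0, 0.5, 0, 0, 0]],
  ],
)

```text
t: 23.85
tool_pos: [0.5717, -0.0981, 0.0711]
tool_rot: [2.021, 1.941, -0.449]
force: [-2.7, 3.5, 6.1]
width: 0.0588
```

Call:
move_arm(
  plan=[
    [[0, 0, 0, 0, 0, 0], [0, 0, 0, 0, 0, 0], [0, 0, 0, 0, 0, 0], [0, 0, 0, 0, 0, 0], [0, 0, 0, 0, 0, 0], [0, 0, 0, 0, 0, 0], [0, 0, 0, 0, 0, 0], [0, 0, 0, 0, 0, 0]],
  ],
  gripper=0.16,
)

```text
t: 24.85
tool_pos: [0.5717, -0.098, 0.0711]
tool_rot: [2.021, 1.941, -0.449]
force: [0.5, 1.0, -0.0]
width: 0.0719
```

Call:
move_arm(
  plan=[
    [[0, 0, -6, 0, 0, 0], [0, 0, -16, 0, 0, 0], [0, 0, -30, 0, 0, 0], [0, 0, -48, 0, 0, 0], [0, 0, -70, 0, 0, 0], [0, 0, -95, 0, 0, 0], [0, 0, -120, 0, 0, 0], [0, 0, -145, 0, 0, 0]],
  ],
)

```text
t: 25.85
tool_pos: [0.574, -0.0356, 0.2043]
tool_rot: [2.021, 1.942, -0.448]
force: [0.3, 0.7, 0.3]
width: 0.0717
```

Call:
move_arm(
  plan=[
    [[-20, 0, -50, 0, 0, 0], [-40, 0, -95, 0, 0, 0], [-40, 0, -120, 0, 0, 0], [-40, 0, -120, 0, 0, 0], [-40, 0, -120, 0, 0, 0], [-40, 0, -120, 0, 0, 0], [-40, 0, -120, 0, 0, 0], [-40, 0, -120, 0, 0, 0]],
  ],
)

```text
t: 26.85
tool_pos: [0.5743, -0.021, 0.3296]
tool_rot: [2.021, 1.942, -0.449]
force: [0.4, -0.1, -0.5]
width: 0.0723
```

```bash
python3 - <<'E'
from h import *
rel(); panel()
s=grab_frame('scene'); w=grab_frame('wrist'); g=load('sidep')
o=np.zeros((600,800,3),np.uint8)
o[:300,:400]=cv2.resize(s['img'][150:330,180:420],(400,300)); o[:300,400:]=cv2.resize(g['img'][70:280,150:430],(400,300)); o[300:,:480]=cv2.resize(w['img'],(480,300))
cv2.imwrite('pics/end.png',o)
for n,f in(('scene',s),('wrist',w),('side',g)):
    P=cloud(f); z=P[...,2]
    m=(abs(P[...,0]-.57)<.05)&(P[...,1]>-.142)&(P[...,1]<-.09)&(z>.021)&(z<.029)&(f['img'].min(2)>85); q=P[m]
    if len(q)>10: r=cv2.minAreaRect((q[:,:2]*1000).astype(np.float32)); print(n,len(q),np.round(r[0],1),np.round(r[1],1),r[2],np.median(q[:,2]))
E
```

```text
t 26.85 tcp [574.3 -21.  329.6] F [ 0.4 -0.1 -0.5] w 72.3 q [ 0.01  0.48 -0.37  1.69  0.61  1.24 -0.65]
panel 668 yaw,tilt [ -1.6 -25. ] front y at z89,z5 -0.1778 -0.1386 x [0.496 0.641]
scene 189 [ 574.4 -127.7] [23.3 60.6] 85.12020874023438 0.024838361784107033
wrist 806 [ 570.5 -125.5] [26.2 59.7] 87.0941390991211 0.025311892484350867
side 145 [ 569.  -125.9] [27.  60.6] 85.10091400146484 0.024862596738444487
```

View pics/end.png

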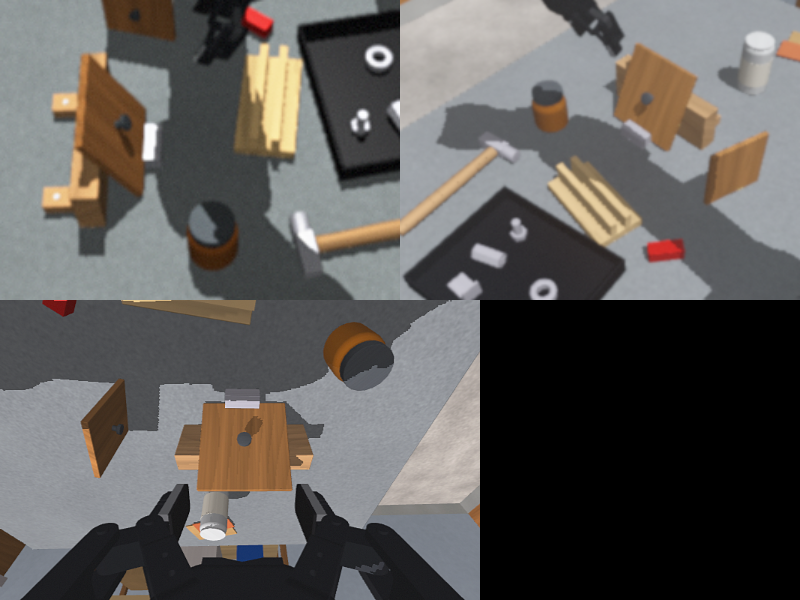

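Everything is where it should be: the bar is centred at about (570.5, -125.5) with its top at z = 25. That is 13 mm from the foot edge, and the bar is within 3° of the rail. The panel leans at 25°. Handing in.

```bash
python3 -c "
from h import *
print(order.finish_job())"
```

```text
the job is handed in; nothing more can be done
None
```

The drawer front now leans against the middle of the rail, and the square bar lies along its foot on the bench. The gripper has let go of both and stands clear. I handed the job in at about 27 s of the 53 s allowed; no verdict came back.

**Drawer front:**
- It leans at about 25°, square to the rail within about 1°, with the knob facing out.
- It is centred on the rail to within a few millimetres.
- I felt about 4–5 N when it touched the rail and bench.

**Square bar:**
- It lies flat on the bench with its top at 25 mm.
- Its centre is about 13 mm from the drawer front's bottom edge, where touching would be 12.5 mm.
- It is within about 3° of the rail.

**Other things:** The jar and hammer looked undisturbed in the last pictures, and the can stands upright behind the rail. I did not measure any of them again. The other offcuts were never touched.

**Disagreements:**
- The bar first touched the bench with about 26 N of downward force, so I eased off and slid it in lightly.
- The scene camera put the bar's centre about 4 mm off in x from the other two views, because only part of the bar was visible to it. Either reading is within tolerance.

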